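# Feed the carrier board out to the pick-up pointer and hold it

## Robot

A 6-joint arm with a two-finger parallel gripper is mounted at the origin on the work surface. World frame = base frame: x ahead of the robot, y to its left, z up, the work surface at z = 0. Lengths are in m, angles in rad, forces in N, time in s.
With the tool pointing down it reaches from about 0.35 to 0.85 m from the base axis. Payload 8.1 kg.
Tool frame: the origin (TCP) lies between the finger pads; the fingertips stand 11 mm ahead of it and the grasp point (between the pads) lies 8 mm behind it (robot.tips_ahead is the distance from the TCP to the fingertips, in m); z points along the fingers, y is the line along which they close (so a half turn about z gives the same grasp; the last joint's range is limited). The gripper opens to 93 mm and grips with 3 to 60 N. Pads are 15 mm wide; open, the fingers measure 128 mm over their backs; the gripper's body (75 mm by 188 mm) begins 65 mm behind the grasp point.
Start: joints at [1.257, 0.13, 1.488, -0, 1.523, -0.085], TCP at [0.136, 0.584, 0.23] pointing down, gripper open.
Joint ranges: [-2.96, 2.96], [-0.89, 2.26], [0.02, 2.5], [-1.34, 4.48], [0, 2.73], [-2.66, 2.66]. Speed limits (rad/s): [2.39, 2.39, 2.79, 3.14, 3.14, 3.14].

## Interface

Orientations are given as a rotation vector (axis times angle).
In Python, from plant import robot gives the robot as it stands. The module is installed in compiled form; this text tells all that it offers.
- The arm moves only by the tool move_arm, never from a script. Its argument "deltas" is one flat list of numbers, 7 for each row, row after row: the shift along the tool's x, y, z in m, then the turn, a rotation vector about the tool's x, y, z in rad, then the opening, from 0 (shut) to 1 (fully open). A call has 1 to 12 rows; each row is the pose to reach, as a shift and turn from the pose commanded when the call began, along the tool's axes at that moment; what a row does not reach only later rows make up. A row lasts 1/8 s, in which the tool goes at most 62.5 mm and 10.7 degrees, less where a joint would pass 70% of its speed; a pose out of reach is approached as far as the arm can. A call with a gripper value outside its range is refused whole. The fingers move at their own pace and stop on an object; "squeeze" is the grip in N (left out, the last holds). Time passes only in rows, so rows that repeat a pose let the fingers close. It gives the time, the measured TCP pose, the force, the opening and the grip force at its end, in the units of the state.
- robot.read_state(): the state, without advancing time (a new reading comes with each control period).
- robot.read_camera(name): name is "scene" or "side" or "wrist"; returns (picture, depth): 480x640x3 uint8, red, green, blue; 480x640 float32, m along the optical axis (not along the pixel's ray), 0 where there is no reading.
- robot.camera_model(name): a dict with "K" (3x3 intrinsics, pixels), "k1" (the pictures are not rectified: a ray, as slopes to the right and down, at radius r is drawn at 1 + k1 r^2 times it, then the intrinsics apply), "R" (3x3) and "t" (3): a world point X has camera coordinates R X + t; the wrist camera has in their place "tool_from_camera" (4x4, takes a point from camera to tool coordinates, whose origin is the TCP and whose axes are the flange's). Camera axes: x right, y down, z forward; pixel columns grow to the right and rows downward; lengths in m; the calibration is good to about 2 mm. A picture is of the moment at which its call begins: read the wrist's pose just before it. camera_model takes no time and is no camera call.
- robot.close_job(): hands the job in; it is judged then, once.
Trained networks look in the newest picture that a camera, given by its name, has taken for a name from the list of things; names that differ only in an ending like _2 or _b are one class to them, and where a whole thing is asked for, a point or a joint stands for the part that bears it (a point fixed in the world has none). Each returns a list of dicts, best first, with "confidence" (0 to 1); they miss things now and then, are a little off and sometimes report something else, mostly with a low value. They report only what shows in the picture. A call takes as long as a camera call. They do not tell look-alikes from the thing itself.
- robot.recognise(camera, label): "uv" ([column, row] in pixels, amid what is visible of it).
The state is a dict: "t": time; "q": joint angles; "dq": joint speeds; "joint_torque": joint torques, N m; "tool_pos": TCP position; "orientation": TCP orientation; "force": force on the tool from outside, world axes, zero at the start; "wrist_torque": the same for the moment, N m; "opening": finger opening in m; "gripper_force": force on a finger pad.
Only numpy, scipy, OpenCV 4.12 (cv2) and the standard library are available. Lean on these libraries where they do the work, as an engineer would, in place of code of your own. Each camera call takes 0.05 s, during which the arm holds its last target. There are 200 camera calls.

## Task

Slide the white carrier board with its tube rack straight out over the end of the low steel stand until the board's front edge is in line with the pointer of the small post beside it, keeping the board flat on the stand and the rack in its place. That far out the board would tip under the rack, so finish while still holding it, level and at the pointer, for a colleague to lift the rack off; do not let go. Leave the other things on the bench alone.

Things in the scene. Friction and masses are not known exactly. Their poses are not given: they have to be found in the camera images.
- stand: fixed low steel stand, a flat top plate 260 (x) by 170 (y) mm at a height of 60 mm on two upright legs. Origin at the centre of its footprint, on the bench. Its x axis points outward, the way the board is to be slid; the end of the top plate over which the board goes is at x = +130 mm
- board: loose white board, 300 (x) by 130 (y) by 8 mm, 0.3 to 0.5 kg, flat on the stand, roughly in line with it, at the start overhanging its end by 30 to 70 mm. Origin at the centre of its underside, x towards the front edge. Rack near its front, grip block near its rear. Tips beyond about 105 to 130 mm of overhang unless held; the pointer is at 150 to 185 mm, where up to 7 N down at the grip holds it
- board_grip (a point): centre of the black grip block, half-way up: the block is 22 mm thick (board x), 60 mm long (board y) and 45 mm tall, fixed upright on the board. Centre 125 mm behind the board's middle, 22.5 mm above its upper face. Axes as the board's
- board_front (a point): middle of the board's front edge, at its upper face, 275 mm in front of the grip's centre along board x. Axes as the board's
- rack_spot (a point): point on the board's upper face, 85 mm in front of the board's middle, on which the rack stands at the start to within 5 mm
- rack_mid (a point): tube rack standing loose on the front part of the board: red block 75 (board x) by 100 by 60 mm high with 12 capped tubes whose caps end 115 mm above its underside; 0.24 to 0.39 kg. The point is the centre of the red block, half-way up (30 mm)
- pointer_tip (a point): tip of the steel pointer, 68 mm above the bench, level with the board's upper face, about 30 mm clear of the board's long side and pointing across at its path. Carried by a fixed post (foot 60 mm square, rod with a 24 mm head, 80 mm tall) 55 mm from the tip along +y. Axes as the stand's: x is the sliding direction; the front edge is in line when its x here is 0
- rack2: bystander: a second, like tube rack standing on the bench (75 by 100 mm, 115 mm tall), origin under its centre
- jar: bystander: white capped jar on the bench, 60 mm across, 90 mm tall, origin under its centre
- bin: bystander: dark blue open bin on the bench, 100 by 140 by 70 mm, origin under its centre
Not all that is in view belongs to the job. Leave any green or turquoise look-alike of the part that bears pointer_tip alone.

How it is judged:
At the end, for the whole second after the job is handed in: Held by the gripper through the last second: front edge within 8 mm of the pointer; board on the stand, level within 3 degrees, in line with the stand within 5 degrees and 25 mm sideways; rack upright within 20 mm of its spot (x of board_front in the frame of pointer_tip between -0.008 and 0.008 m and y of board_front in the frame of stand between -0.025 and 0.025 m and angle between the x axis of board and the x axis of stand, either way round below 0.09 rad and angle between board's own z axis and vertical below 0.05 rad and height (world z) of board_front between 0.06 and 0.076 m and contact force between the fingers and board above 0.5 N and contact force between board and stand above 0.1 N and distance between rack_mid and rack_spot below 0.04 m and horizontal distance between rack_mid and rack_spot below 0.02 m and angle between rack_mid's own z axis and vertical below 0.1 rad); the arm keeps its last pose, push and grip.
It fails at once if the board is lifted off the stand instead of slid, or it tips (height (world z) of board above 0.085 m or angle between board's own z axis and vertical above 0.17 rad).
It fails at once if the tube rack falls or shifts out of its place on the board (angle between rack_mid's own z axis and vertical above 0.35 rad or horizontal distance between rack_mid and rack_spot above 0.03 m).
It fails at once if a bystander is moved (distance of any of rack2, jar, bin from where it was at the start of the episode above 0.02 m).
It also fails if it takes over 32 s, if anything falls off the work surface, if the arm or the gripper's body presses on something with over 40 N, if the wrist force passes 120 N, or if a joint passes its speed limit or range.

## Working session

There is one attempt and no reset: what is moved stays moved. The work goes in short steps, Python scripts to look and compute and a tool call to move; the robot and the scene stay as the last step left them, time stands still between calls to the robot, and variables do not carry over. Pictures are saved under pics/ and viewed, at most 10 in all, crops included, and the job is handed in when it is done.

Besides the shell and the picture viewer there is one more tool, called after ">>>" as a command line: name --argument value ..., lists and objects as JSON in quotes. move_arm: Moves the arm, as the interface text tells. Its arguments: {"type":"object","properties":{"deltas":{"type":"array","items":{"type":"number"}},"squeeze":{"type":"number"}},"required":["deltas"]}

```bash
mkdir -p pics; cat > h.py <<'E'
import numpy as np, cv2
from scipy.spatial.transform import Rotation as Rot
from plant import robot
def ray_pts(cam, uv, depth=None, z=None, st=None):
    """pixels -> world points by depth along axis or on plane z"""
    m=robot.camera_model(cam); K=np.array(m['K']); uv=np.atleast_2d(np.float64(uv))
    d=np.stack([(uv[:,0]-K[0,2])/K[0,0],(uv[:,1]-K[1,2])/K[1,1]],1)
    s=d.copy()
    for _ in range(20): s=d/(1+m['k1']*(s**2).sum(1,keepdims=True))
    r=np.c_[s,np.ones(len(s))]
    if 'R' in m: R=np.array(m['R']).T; o=-R@np.array(m['t'])
    else:
        T=np.array(m['tool_from_camera']); Rt=Rot.from_rotvec(st['orientation']).as_matrix()
        R=Rt@T[:3,:3]; o=Rt@T[:3,3]+np.array(st['tool_pos'])
    w=r@R.T
    k=np.asarray(depth,float) if z is None else (z-o[2])/w[:,2]
    return o+w*np.reshape(k,(-1,1))
def cloud(cam,D,st=None):
    v,u=np.nonzero(D>0); return np.c_[u,v], ray_pts(cam,np.c_[u,v],D[v,u],st=st)
E
python3 - <<'E'
from h import *
ims=[]
for c in ['scene','side']:
    st=robot.read_state(); p,D=robot.read_camera(c)
    np.savez(f'{c}.npz',p=p,D=D)
    for l in ['stand','board','board_grip','board_front','rack_mid','pointer_tip','rack2','jar','bin']:
        for r in robot.recognise(c,l)[:3]:
            u,v=np.int32(np.round(r['uv'])); 
            d=D[min(v,479),min(u,639)]
            print(c,l,round(r['confidence'],2),(u,v),ray_pts(c,[u,v],d).round(3) if d>0 else None)
    cv2.imwrite(f'pics/{c}.png',p[...,::-1])
print(st)
E
```

```text
scene stand 0.62 (np.int32(342), np.int32(226)) [[0.583 0.116 0.065]]
scene board 0.69 (np.int32(338), np.int32(211)) [[0.527 0.152 0.07 ]]
scene board 0.65 (np.int32(402), np.int32(176)) [[0.521 0.455 0.056]]
scene board_grip 0.61 (np.int32(339), np.int32(210)) [[0.525 0.159 0.069]]
scene board_front 0.95 (np.int32(335), np.int32(210)) [[0.513 0.154 0.064]]
scene pointer_tip 0.77 (np.int32(237), np.int32(312)) [[ 0.612 -0.295  0.014]]
scene pointer_tip 0.66 (np.int32(333), np.int32(333)) [[ 0.843 -0.161  0.028]]
scene pointer_tip 0.66 (np.int32(404), np.int32(177)) [[0.526 0.46  0.053]]
scene rack2 0.9 (np.int32(156), np.int32(305)) [[ 0.49  -0.464  0.063]]
scene jar 0.92 (np.int32(403), np.int32(175)) [[0.525 0.455 0.063]]
scene bin 0.63 (np.int32(437), np.int32(215)) [[0.695 0.44  0.   ]]
side stand 0.82 (np.int32(393), np.int32(303)) [[0.432 0.18  0.059]]
side board 0.74 (np.int32(361), np.int32(296)) [[0.503 0.169 0.068]]
side board 0.26 (np.int32(254), np.int32(404)) [[0.722 0.391 0.006]]
side board_grip 0.66 (np.int32(362), np.int32(296)) [[0.5   0.169 0.068]]
side board_front
[... 611 characters left out ...]
2)) [[0.504 0.157 0.066]]
{'t': 0.5, 'q': array([ 1.25657895e+00,  1.30416496e-01,  1.48823717e+00, -1.25365944e-05,
        1.52299653e+00, -8.53746094e-02]), 'dq': array([ 0.00011102, -0.0007981 , -0.00138333, -0.00181822, -0.00160408,
        0.00012826]), 'joint_torque': array([-6.49650592e-04, -5.59171271e+01, -4.91572952e+01,  7.68397143e-02,
        2.42161006e-02, -3.27072325e-05]), 'tool_pos': array([0.13607422, 0.58435279, 0.22960492]), 'orientation': array([ 3.58680484e-01,  3.12104908e+00, -9.24911832e-05]), 'force': array([ 0.26378435, -0.09799633, -0.0895351 ]), 'wrist_torque': array([-0.04577458,  0.02963621,  0.03001425]), 'gripper_force': 0.0, 'opening': 0.09274761908469976}
```

View pics/scene.png

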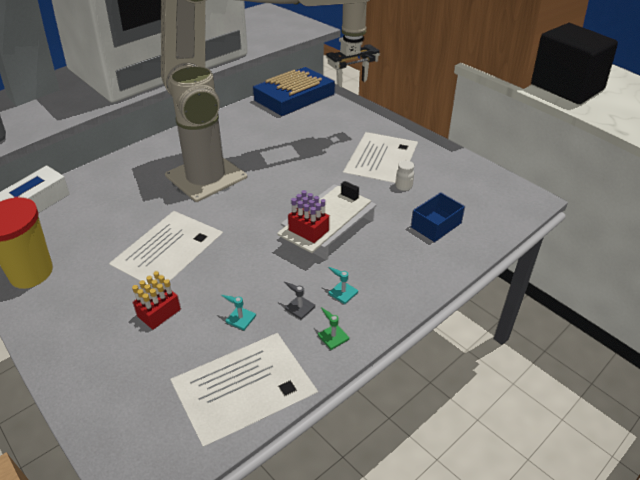

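View pics/side.png

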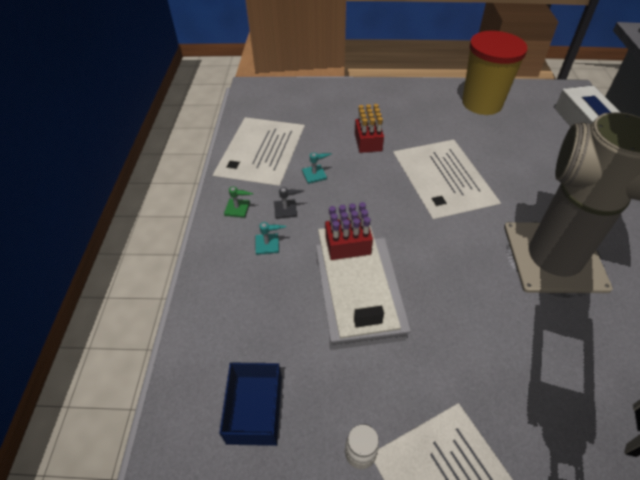

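Both views show the board with the purple-capped rack, grip at scene (349,190) / side (369,316), pointing roughly world −y. The true grey post is at scene (298,298) / side (285,205). The turquoise and green ones are look-alikes.

```bash
python3 - <<'E'
from h import *
tiles=[]
for c,(u0,v0) in {'scene':(255,170),'side':(265,175)}.items():
    f=np.load(c+'.npz'); p,D=f['p'],f['D']; uv,X=cloud(c,D); col=p[uv[:,1],uv[:,0]].astype(int)
    br=col.max(1)
    near=(abs(X[:,0]-.52)<.15)&(abs(X[:,1]-.1)<.25)
    def rect(m,n):
        P=X[near&m]; r=cv2.minAreaRect(np.float32(P[:,:2]*1000)); print(c,n,len(P),np.round(r[0]),np.round(r[1]),round(r[2],1),'z',np.median(P[:,2]).round(4), 'mean',P.mean(0).round(4))
    rect((br<60)&(X[:,2]>.07)&(X[:,2]<.13),'grip')
    rect((X[:,2]>.05)&(X[:,2]<.08)&(br>120)&(col.max(1)-col.min(1)<40),'boardstand')
    rect((X[:,2]>.075)&(X[:,2]<.125)&(col[:,0]>90)&(col[:,1]<60)&(col[:,2]<60),'rackred')
    g=(X[:,2]>.02)&(X[:,2]<.1)&(col.max(1)-col.min(1)<25)&(X[:,0]>.55)&(X[:,0]<.85)&(X[:,1]<.0)&(X[:,1]>-.3)
    print('post',X[g].min(0).round(3),X[g].max(0).round(3),X[g].mean(0).round(3),g.sum())
    t=p[v0:v0+160,u0:u0+130,::-1]; tiles.append(cv2.resize(t,None,fx=3,fy=3,interpolation=cv2.INTER_CUBIC))
cv2.imwrite('pics/z.png',cv2.resize(np.hstack(tiles),None,fx=1,fy=1))
print(np.hstack(tiles).shape); st=robot.read_state(); print(st['t'])
E
```

```text
scene grip 235 [517. 122.] [ 67. 249.] 7.7 z 0.0983 mean [0.5009 0.224  0.0972]
scene boardstand 2019 [513. 112.] [176. 317.] 8.8 z 0.0663 mean [0.5351 0.124  0.0655]
scene rackred 534 [551.   6.] [117.  64.] 40.4 z 0.1022 mean [0.5565 0.0056 0.1016]
post [ 0.55  -0.299  0.021] [ 0.846 -0.001  0.084] [ 0.672 -0.104  0.062] 483
side grip 440 [492. 235.] [57. 20.] 8.8 z 0.1083 mean [0.4915 0.2389 0.1019]
side boardstand 5970 [508. 112.] [171. 303.] 8.6 z 0.0659 mean [0.5044 0.1505 0.0646]
side rackred 96 [532.  29.] [95. 71.] 11.6 z 0.1241 mean [0.5349 0.0495 0.1232]
post [ 0.588 -0.3    0.02 ] [ 0.846 -0.     0.081] [ 0.699 -0.136  0.059] 449
(480, 780, 3)
1.0
```

View pics/z.png

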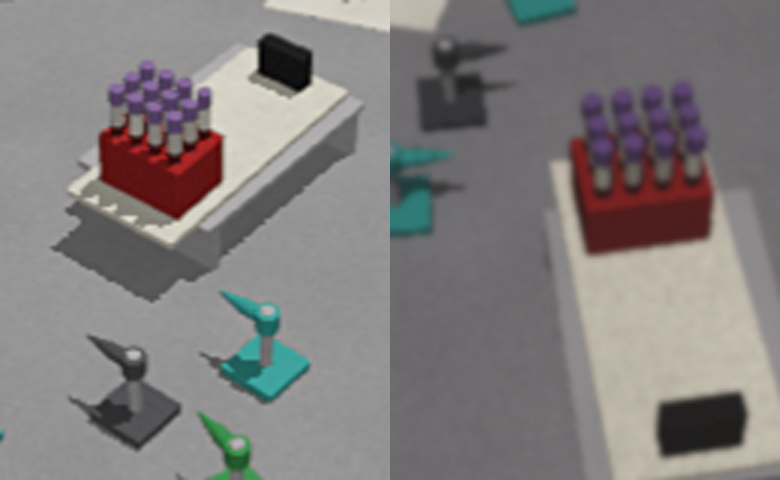

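The zoom puts the steel pointer tip at scene (284.5,282.3) / side (304,191). The grip is near (0.490, 0.235), with the board axis about 8.7° off −y. I'll move above the grip, tool y along the board.

>>> move_arm --deltas '[-0.05,-0.03,-0.01,0,0,-0.1,1,-0.1,-0.06,-0.02,0,0,-0.2,1,-0.15,-0.09,-0.03,0,0,-0.3,1,-0.2,-0.12,-0.03,0,0,-0.38,1,-0.25,-0.153,-0.03,0,0,-0.38,1,-0.3,-0.184,-0.03,0,0,-0.38,1,-0.35,-0.215,-0.03,0,0,-0.38,1,-0.4,-0.245,-0.03,0,0,-0.38,1,-0.424,-0.26,-0.03,0,0,-0.38,1,-0.424,-0.26,-0.03,0,0,-0.38,1,-0.424,-0.26,-0.03,0,0,-0.38,1]' --squeeze 40

```text
t: 2.38
tool_pos: [0.4896, 0.2355, 0.2596]
orientation: [0.237, -3.132, -0.001]
force: [1.0, 0.1, -0.6]
opening: 0.0933
gripper_force: 0.0
```

```bash
python3 - <<'E'
from h import *
st=robot.read_state(); p,D=robot.read_camera('wrist'); np.savez('w1.npz',p=p,D=D,pos=st['tool_pos'],o=st['orientation'])
cv2.imwrite('pics/w1.png',p[...,::-1])
print(st['t'],st['tool_pos'],st['orientation'],st['force']); print(np.array(robot.camera_model('wrist')['tool_from_camera']).round(3))
print('tip',ray_pts('scene',[284.5,282.3],z=.068),ray_pts('side',[304,191],z=.068))
print('front scene',ray_pts('scene',[[277.7,233.3],[315.3,250.3]],z=.068))
for l in ['board_grip','pointer_tip','board']:
    for r in robot.recognise('wrist',l)[:2]: print(l,r['confidence'],r['uv'])
uv,X=cloud('wrist',D,st); col=p[uv[:,1],uv[:,0]].astype(int)
a=np.deg2rad(8.7); 
for n,m in {'grip':(col.max(1)<70)&(X[:,2]>.085)&(X[:,2]<.13)&(abs(X[:,0]-.49)<.08),'top':(X[:,2]>.109)&(X[:,2]<.118)&(col.max(1)<70)&(abs(X[:,0]-.49)<.08),'board':(X[:,2]>.064)&(X[:,2]<.08)&(col.min(1)>110),'stand':(X[:,2]>.053)&(X[:,2]<.0635)&(X[:,1]>-.1)}.items():
    P=X[m]
    if len(P)>20:
        r=cv2.minAreaRect(np.float32(P[:,:2]*1000)); print(n,len(P),np.round(r[0],1),np.round(r[1],1),round(r[2],1),'z',np.percentile(P[:,2],[5,50,95]).round(4))
E
```

```text
2.375 [0.48960145 0.23545714 0.25960005] [ 2.37179016e-01 -3.13225335e+00 -6.15122020e-04] [ 0.99033534  0.07359867 -0.55488713]
[[ 0.001 -0.96  -0.279  0.078]
 [ 1.     0.001  0.     0.   ]
 [-0.    -0.279  0.96  -0.154]
 [ 0.     0.     0.     1.   ]]
tip [[ 0.65283735 -0.16187489  0.068     ]] [[ 0.64443305 -0.15886924  0.068     ]]
front scene [[ 0.48391126 -0.04960621  0.068     ]
 [ 0.61295545 -0.01660971  0.068     ]]
board_grip 0.63 [232.9, 212.8]
pointer_tip 0.46 [5.5, 301.3]
board 0.86 [233.3, 211.8]
grip 100 [511.8 121.5] [ 76.4 237.6] 10.0 z [0.105  0.1291 0.13  ]
board 23800 [497.5 219.5] [138.4 530.9] 7.8 z [0.0657 0.067  0.0682]
stand 9296 [558.  224.1] [570.4 310.5] 71.7 z [0.0576 0.059  0.0605]
```

View pics/w1.png

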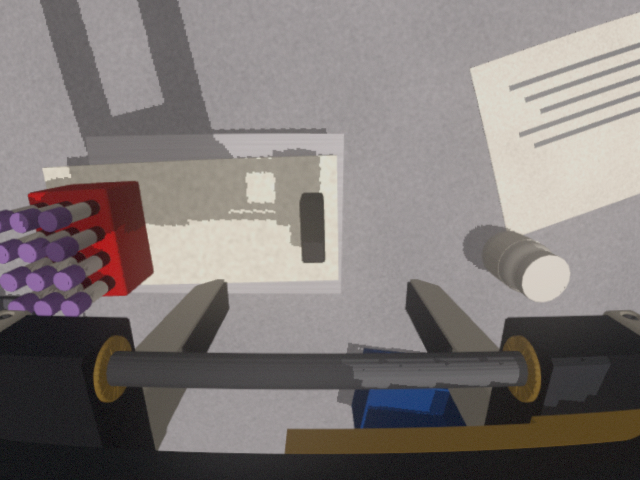

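The wrist view shows the grip at columns 301–325, rows 193–262, the stand's rear edge at column about 342 and the board's rear edge at column about 338. I'll look at the pointer and front edge from near before grasping.

>>> move_arm --deltas '[-0.01,-0.05,-0.01,0,0,0,1,-0.02,-0.1,-0.02,0,0,0,1,-0.03,-0.16,-0.02,0,0,0,1,-0.04,-0.22,-0.02,0,0,0,1,-0.05,-0.28,-0.02,0,0,0,1,-0.058,-0.34,-0.02,0,0,0,1,-0.058,-0.348,-0.02,0,0,0,1,-0.058,-0.348,-0.02,0,0,0,1,-0.058,-0.348,-0.02,0,0,0,1]'

```text
t: 3.7
tool_pos: [0.5997, -0.0985, 0.2798]
orientation: [-0.24, 3.132, 0.001]
force: [-0.5, 0.9, 0.6]
opening: 0.093
gripper_force: 0.0
```

```bash
python3 - <<'E'
from h import *
st=robot.read_state(); p,D=robot.read_camera('wrist'); np.savez('w2.npz',p=p,D=D,pos=st['tool_pos'],o=st['orientation'])
cv2.imwrite('pics/w2.png',p[...,::-1]); print(st['t'],st['tool_pos'],st['orientation'])
for r in robot.recognise('wrist','pointer_tip')[:4]: print(r['confidence'],r['uv'],ray_pts('wrist',r['uv'],z=.068,st=st))
f=np.load('w1.npz'); s1={'tool_pos':f['pos'],'orientation':f['o']}
print('stand rear',ray_pts('wrist',[[343,133],[340,292],[88,137]],z=.06,st=s1).round(4))
print('board rear',ray_pts('wrist',[[338,155],[338,280],[45,168]],z=.068,st=s1).round(4))
print('grip',ray_pts('wrist',[[301,193],[324,193],[325,262],[302,262]],z=.113,st=s1).round(4))
print('grip',ray_pts('wrist',[[301,193],[324,193],[325,262],[302,262]],z=.068,st=s1).round(4))
print(f['D'][[200,220,240,255],312])
E
```

```text
3.7 [ 0.59973406 -0.09853132  0.27982384] [-2.40199117e-01  3.13217997e+00  6.22445114e-04]
0.82 [154.3, 203.0] [[ 0.61236973 -0.27308337  0.068     ]]
0.77 [259.4, 272.8] [[ 0.67441535 -0.15204831  0.068     ]]
0.62 [351.7, 316.1] [[ 0.7119606  -0.03953879  0.068     ]]
stand rear [[ 0.4017  0.2481  0.06  ]
 [ 0.5681  0.2737  0.06  ]
 [ 0.441  -0.0045  0.06  ]]
board rear [[ 0.4229  0.2463  0.068 ]
 [ 0.5511  0.268   0.068 ]
 [ 0.4769 -0.0461  0.068 ]]
grip [[0.458  0.217  0.113 ]
 [0.455  0.2367 0.113 ]
 [0.5173 0.2475 0.113 ]
 [0.5205 0.2267 0.113 ]]
grip [[0.4649 0.216  0.068 ]
 [0.4614 0.2386 0.068 ]
 [0.5331 0.2511 0.068 ]
 [0.5367 0.2272 0.068 ]]
[0.30577055 0.3085334  0.31357357 0.31809512]
```

View pics/w2.png

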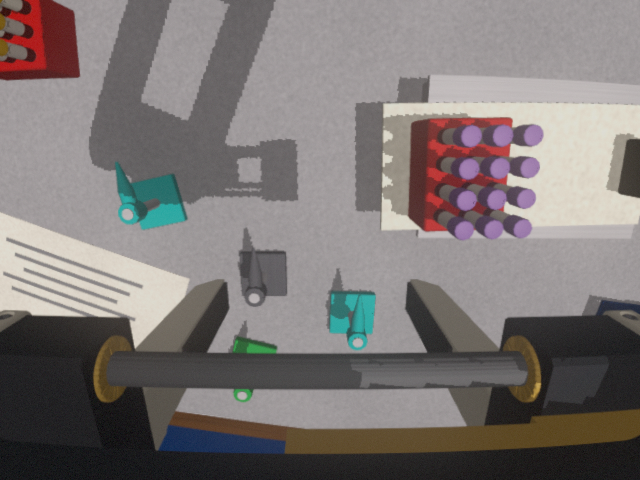

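The front edge is visible at column about 383 (rows 103–230) and the stand end at column about 425. The steel pointer runs from its head at (255,296) up to about (249,235). I'll zoom in on the tip.

```bash
python3 - <<'E'
import numpy as np,cv2
p=np.load('w2.npz')['p'][...,::-1]
a=cv2.resize(p[215:305,225:295],None,fx=6,fy=6,interpolation=cv2.INTER_CUBIC)
b=cv2.resize(p[65:245,375:445],None,fx=3,fy=3,interpolation=cv2.INTER_CUBIC)
cv2.imwrite('pics/w2z.png',np.hstack([a,b]))
E
```

```text
(no output)
```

View pics/w2z.png

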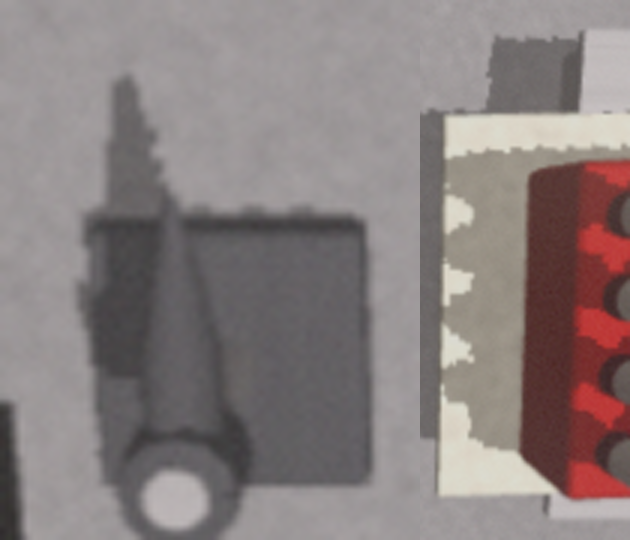

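```bash
python3 - <<'E'
from h import *
f=np.load('w2.npz'); s={'tool_pos':f['pos'],'orientation':f['o']}
tip=ray_pts('wrist',[253,247],z=.068,st=s)[0]
fr=ray_pts('wrist',[[382.7,102.7],[381.7,229.7]],z=.068,st=s)
se=ray_pts('wrist',[[430,75],[418,237]],z=.06,st=s)
hd=ray_pts('wrist',[253.8,298],z=.08,st=s)[0]
print('tip',tip,'head-tip',hd-tip,np.linalg.norm((hd-tip)[:2])); print('front',fr,fr.mean(0),np.linalg.norm(fr[1]-fr[0]),'ang',np.rad2deg(np.arctan2(fr[1,1]-fr[0,1],fr[1,0]-fr[0,0])))
print('stand end',se,np.linalg.norm(se[1]-se[0]))
sc=[ray_pts('scene',[284.5,282.3],z=.068)[0],ray_pts('side',[304,191],z=.068)[0]];print(sc)
for a in (8.0,8.8,9.6,10.2):
    a=np.deg2rad(a); x=np.array([np.sin(a),-np.cos(a),0]); y=np.array([np.cos(a),np.sin(a),0])
    print(np.rad2deg(a),'slide',(tip-fr.mean(0))@x,'lat tip',(tip-fr.mean(0))@y,'tip other cams',[(q-tip)@x for q in sc],'overhang',(fr.mean(0)-se.mean(0))@x,
      'grip',fr.mean(0)-.275*x)
E
```

```text
tip [ 0.6452431  -0.16226924  0.068     ] head-tip [0.05511765 0.0085529  0.012     ] 0.055777304376441635
front [[ 0.4765976  -0.05124086  0.068     ]
 [ 0.60431774 -0.02629048  0.068     ]] [ 0.54045767 -0.03876567  0.068     ] 0.13013437469024017 ang 11.053636223920332
stand end [[ 0.44164719 -0.0080941   0.06      ]
 [ 0.60808626  0.01766155  0.06      ]] 0.16842005547267477
[array([ 0.65283735, -0.16187489,  0.068     ]), array([ 0.64443305, -0.15886924,  0.068     ])]
8.0 slide 0.13688495795871966 lat tip 0.08657728430420075 tip other cams [np.float64(0.0006664021196655075), np.float64(-0.003479652881474586)] overhang 0.0452954122563782 grip [0.50218507 0.23355805 0.068     ]
8.8 slide 0.13808042261855996 lat tip 0.08465763262890548 tip other cams [np.float64(0.0007721039198768387), np.float64(-0.0034839068476312184)] overhang 0.04542193876771626 grip [0.49838657 0.23299713 0.068     ]
9.6 slide 0.13924896822641944 lat tip 0.08272147678038931 tip other cams [np.float64(0.0008776551968991491), np.float64(-0.003487481619244922)] overhang 0.04553961018209292 grip [0.49459627 0.23238324 0.068     ]
10.2 slide 0.14010757456376105 lat tip 0.08125875597565461 tip other cams [np.float64(0.0009567074939960436), np.float64(-0.003489716552319895)] overhang 0.04562203872045144 grip [0.49175937 0.23188812 0.068     ]
```

The pointer-to-head distance comes out at 56 mm (55 given) and the board width at 130 mm, so the measurements hold. The slide is about 138 mm along the stand's x (8.8°), and the board is yawed about 2° from the stand. Next I go over the grip and descend.

>>> move_arm --deltas '[0.01,0.06,0,0,0,-0.01,1,0.02,0.12,0,0,0,-0.028,1,0.03,0.18,0,0,0,-0.028,1,0.04,0.24,0,0,0,-0.028,1,0.05,0.3,0,0,0,-0.028,1,0.0587,0.343,0.02,0,0,-0.028,1,0.0587,0.343,0.07,0,0,-0.028,1,0.0587,0.343,0.12,0,0,-0.028,1,0.0587,0.343,0.16,0,0,-0.028,1,0.0587,0.343,0.18,0,0,-0.028,1,0.0587,0.343,0.195,0,0,-0.028,1,0.0587,0.343,0.195,0,0,-0.028,1]'

```text
t: 5.3
tool_pos: [0.4892, 0.2302, 0.0839]
orientation: [0.282, -3.127, 0.001]
force: [-0.3, 0.3, 0.6]
opening: 0.0931
gripper_force: 0.0
```

```bash
python3 - <<'E'
from h import *
st=robot.read_state(); p,D=robot.read_camera('wrist'); np.savez('w3.npz',p=p,D=D,pos=st['tool_pos'],o=st['orientation'])
cv2.imwrite('pics/w3.png',p[...,::-1]); print(st['t'],st['tool_pos'],st['orientation'],st['force'])
E
```

```text
5.3 [0.48922238 0.23017213 0.08394845] [ 2.82243889e-01 -3.12743195e+00  5.67682406e-04] [-0.25723922  0.30170145  0.59505025]
```

View pics/w3.png

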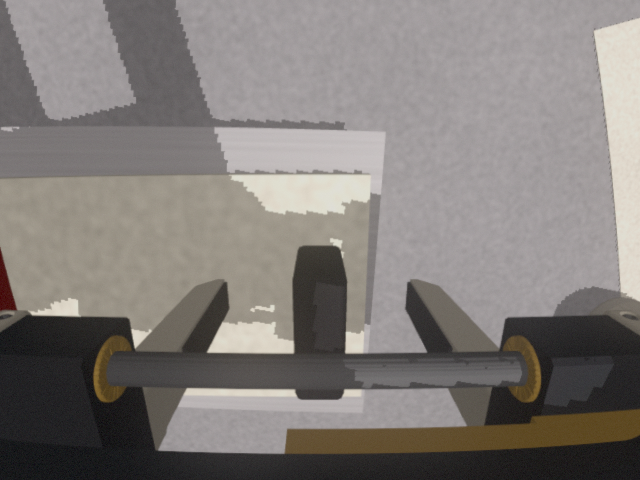

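The block is centred between the fingers (columns 293–346, fingers at 228 and 407), so I can close.

>>> move_arm --deltas '[0,0,0,0,0,0,0.3,0,0,0,0,0,0,0.2,0,0,0,0,0,0,0,0,0,0,0,0,0,0,0,0,0,0,0,0,0,0,0,0,0,0,0,0]' --squeeze 40

```text
t: 6.1
tool_pos: [0.4901, 0.2299, 0.0846]
orientation: [0.281, -3.129, 0.0]
force: [-0.2, 0.2, 0.6]
opening: 0.0377
gripper_force: 0.0
```

>>> move_arm --deltas '[0,0,0,0,0,0,0,0,0,0,0,0,0,0,0,0,0,0,0,0,0,0,0,0,0,0,0,0]'

```text
t: 6.6
tool_pos: [0.49, 0.2303, 0.0846]
orientation: [0.281, -3.129, -0.001]
force: [-1.2, 3.3, -1.0]
opening: 0.0218
gripper_force: 40.0
```

Gripped (22 mm opening, 40 N). Slide gently along the stand's x while taking out the yaw.

>>> move_arm --deltas '[0,-0.002,0,0,0,0,0,0,-0.005,0,0,0,0.002,0,0,-0.01,0,0,0,0.004,0,0,-0.016,0,0,0,0.006,0,0.001,-0.023,0,0,0,0.008,0,0.001,-0.03,0,0,0,0.01,0,0.001,-0.037,0,0,0,0.013,0,0.001,-0.044,0,0,0,0.016,0,0.001,-0.05,0,0,0,0.02,0,0.002,-0.055,0,0,0,0.024,0,0.002,-0.058,0,0,0,0.026,0,0.002,-0.06,0,0,0,0.026,0]'

```text
t: 8.1
tool_pos: [0.4988, 0.1708, 0.0848]
orientation: [-0.24, 3.132, 0.001]
force: [-0.3, 5.5, 0.3]
opening: 0.0215
gripper_force: 40.0
```

```bash
cat > chk.py <<'E'
from h import *
import sys
n=sys.argv[1]; st=robot.read_state(); print(st['t'],st['tool_pos'],st['orientation'],st['force'],st['wrist_torque'],st['opening'])
a=np.deg2rad(8.8); x=np.array([np.sin(a),-np.cos(a),0]); y=np.array([np.cos(a),np.sin(a),0])
tip=np.array([.6452,-.1623,.068])
th=np.arctan2(st['orientation'][1],st['orientation'][0])*2; ty=np.array([np.sin(th),-np.cos(th),0])
fr=np.array(st['tool_pos'])-.275*ty; print('board ang',np.rad2deg(np.arctan2(-ty[0],ty[1])),'front-tip x by arm',(fr-tip)@x,'y in stand',(fr-[.5249,.0048,0])@y)
t=[]
for c in ['scene','side']:
    p,D=robot.read_camera(c); np.savez(f'{c}_{n}.npz',p=p,D=D)
    u0,v0=((250,190) if c=='scene' else (280,150)); t.append(cv2.resize(p[v0:v0+140,u0:u0+95,::-1],None,fx=4,fy=4,interpolation=cv2.INTER_CUBIC))
cv2.imwrite(f'pics/chk{n}.png',np.hstack(t))
E
python3 chk.py 1
```

```text
8.1 [0.49882705 0.17083749 0.08477153] [-2.40233599e-01  3.13231892e+00  1.23627114e-03] [-0.33432006  5.48920373  0.31345886] [1.14559611 0.12134478 0.0579793 ] 0.021486524425848925
board ang 8.77144284381325 front-tip x by arm -0.076608942512684 y in stand -0.0005017101572971645
```

>>> move_arm --deltas '[0,-0.003,0,0,0,0,0,0,-0.008,0,0,0,0,0,0,-0.015,0,0,0,0,0,0,-0.023,0,0,0,0,0,0,-0.031,0,0,0,0,0,0,-0.039,0,0,0,0,0,0,-0.047,0,0,0,0,0,0,-0.055,0,0,0,0,0,0,-0.063,0,0,0,0,0,0,-0.069,0,0,0,0,0,0,-0.074,0,0,0,0,0,0,-0.0755,0,0,0,0,0]'

```text
t: 9.7
tool_pos: [0.5103, 0.0965, 0.0849]
orientation: [0.24, -3.132, -0.002]
force: [-1.1, 6.9, 1.7]
opening: 0.0218
gripper_force: 40.0
```

```bash
python3 chk.py 2
```

```text
9.7 [0.51029878 0.0964688  0.08485976] [ 2.39945961e-01 -3.13234344e+00 -2.24410920e-03] [-1.06037458  6.92365148  1.72955811] [1.78506938 0.26843702 0.0330548 ] 0.021838139842685213
board ang 8.760913164872978 front-tip x by arm -0.0013607098183441647 y in stand -0.0005929156924748958
```

View pics/chk2.png

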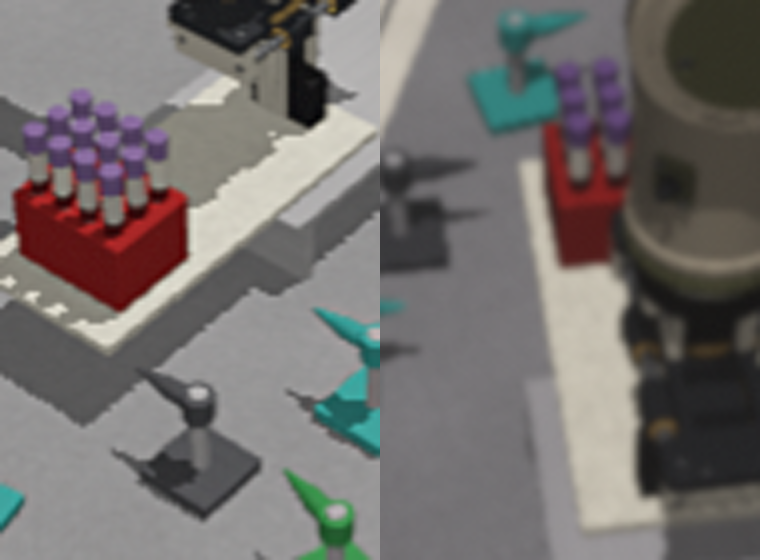

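Scene shows the board's front-right corner at about (277,276) and the tip at (284.5,282.7). Side shows the corner at (315,190) and the tip at (304.5,190.8). I'll compute the offsets and how level the board is.

```bash
python3 - <<'E'
from h import *
a=np.deg2rad(8.8); x=np.array([np.sin(a),-np.cos(a),0]); y=np.array([np.cos(a),np.sin(a),0])
for c,k,t in [('scene',[277.3,275.6],[284.5,282.7]),('side',[315,190],[304.5,190.8])]:
    d=ray_pts(c,k,z=.068)[0]-ray_pts(c,t,z=.068)[0]; print(c,'corner-tip x,y',d@x,d@y)
    f=np.load(c+'_2.npz'); p,D=f['p'],f['D']; uv,X=cloud(c,D); col=p[uv[:,1],uv[:,0]].astype(int)
    sx=(X-[.6452,-.1623,.068])@x; sy=(X-[.5249,.0048,0])@y
    m=(sx>-.31)&(sx<.02)&(abs(sy)<.06)&(X[:,2]>.05)&(X[:,2]<.08)&(col.min(1)>90)&(col.max(1)-col.min(1)<45)
    A=np.c_[sx[m],sy[m],np.ones(m.sum())]; r=np.linalg.lstsq(A,X[m,2],rcond=None)[0]; print('slopes',r,m.sum())
    w=(sx>-.1)&(sx<.03)&(abs(sy)<.07)&(X[:,2]>.06)&(X[:,2]<.074)&(col.min(1)>110); print('front pct',np.percentile(sx[w],[95,98,99,99.7]))
    q=(sx>-.13)&(sx<.02)&(abs(sy)<.08)&(X[:,2]>.124)&(X[:,2]<.132)&(col[:,0]>90)&(col[:,1]<70)&(col[:,2]<80)
    if q.sum()>10: print('rack top sx',np.percentile(sx[q],[2,98]),'sy',np.percentile(sy[q],[2,98]))
E
```

```text
scene corner-tip x,y -0.007612035060988219 -0.03300051675403003
slopes [-0.00539743  0.00255121  0.06640895] 1536
front pct [-0.00196984 -0.00110404 -0.00043306  0.00043724]
rack top sx [-0.09869185 -0.02774187] sy [-0.03700118  0.05950641]
side corner-tip x,y -0.0009301952060195377 -0.028107381402042792
slopes [0.00806753 0.02668538 0.06640458] 1252
front pct [-0.0081508  -0.00522019 -0.00444756 -0.00265034]
rack top sx [-0.10596078 -0.0372244 ] sy [0.01436473 0.0524509 ]
```

>>> move_arm --deltas '[0,-0.001,0,0,0,0,0,0,-0.002,0,0,0,0,0,0,-0.0025,0,0,0,0,0,0,-0.0025,0,0,0,0,0,0,-0.0025,0,0,0,0,0,0,-0.0025,0,0,0,0,0]'

```text
t: 10.55
tool_pos: [0.5106, 0.0942, 0.0849]
orientation: [0.24, -3.132, -0.002]
force: [-1.8, 7.2, 2.3]
opening: 0.0216
gripper_force: 40.0
```

```bash
python3 chk.py 3; python3 - <<'E'
from h import *
a=np.deg2rad(8.8); x=np.array([np.sin(a),-np.cos(a),0]); y=np.array([np.cos(a),np.sin(a),0]); tip=np.array([.6452,-.1623,.068])
t=[]
for c in ['scene','side']:
    m=robot.camera_model(c); p=np.load(c+'_3.npz')['p']
    sx,sy=np.meshgrid(np.arange(-.05,.05,.00025),np.arange(-.06,.06,.00025))  # col=sx,row=sy
    W=tip+sx[...,None]*x+sy[...,None]*y; C=W@np.array(m['R']).T+np.array(m['t']); s=C[...,:2]/C[...,2:]
    s=s*(1+m['k1']*(s**2).sum(-1,keepdims=True)); K=np.array(m['K'])
    o=cv2.remap(p[...,::-1].copy(),np.float32(s[...,0]*K[0,0]+K[0,2]),np.float32(s[...,1]*K[1,1]+K[1,2]),cv2.INTER_CUBIC)
    for k in range(0,400,40): cv2.line(o,(k,0),(k,6 if k!=200 else 14),(0,0,255),1)
    t.append(o)
cv2.imwrite('pics/warp.png',np.hstack(t))
E
```

```text
10.55 [0.5106282  0.0942448  0.08487314] [ 2.40417047e-01 -3.13228829e+00 -2.17063865e-03] [-1.8492868   7.17228396  2.25253759] [1.72497218e+00 2.79568187e-01 1.46534163e-03] 0.021605387055196823
board ang 8.778200274166565 front-tip x by arm 0.0008875454037449539 y in stand -0.000524641409750216
```

View pics/warp.png

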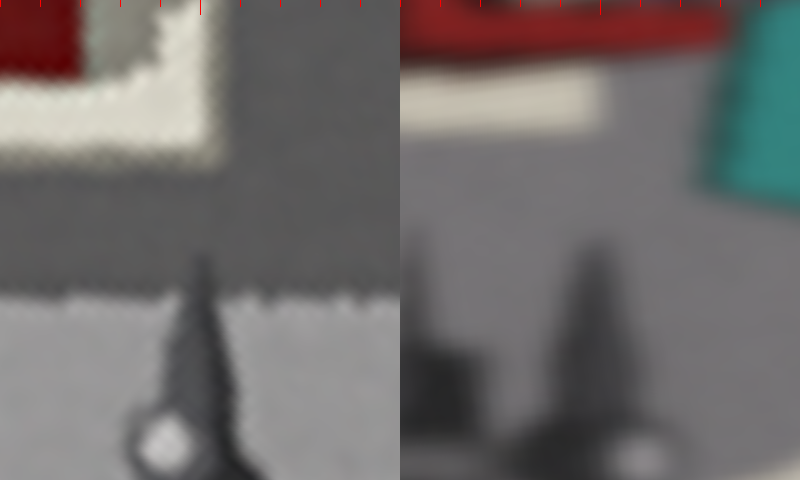

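Warped to the board plane, the front edge is 1.7–2.5 mm past the tip in the two views and 0.9 mm by the arm. That is well within 8 mm, and the tool is pressing lightly down. I'm handing in.

```bash
python3 -c "
from plant import robot
print(robot.close_job())"
```

```text
the job is handed in; nothing more can be done
None
```

I slid the board out until its front edge was about 1–2 mm past the pointer and handed the job in at about 10.6 s with the gripper still holding it; the board measured level and the rack was standing in place, but no verdict came back.

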